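Set the square on the bearing plate and ready the scriber

TASK

Get ready to scribe a line on the bolted-down bearing plate. First slide the try square up so that its thick stock sits flush along the plate's nearby straight edge, with the whole stock along that edge, the blade still lying across the plate, and let go of it; then draw the scriber (the tallest tool, with the slender point) straight up out of the tool stand, lean it over to about 45 degrees point down, and finish while still holding it still in the gripper with its point about 5 cm straight above the free end of the blade. Leave the other tools, the bearings and the micrometer where they are.

Things in the scene. Friction and masses are not known exactly. Their poses are not given: they have to be found in the camera images.
- plate: Flat dark steel bearing plate fixed to the table, 160 (x) x 200 (y) x 16 mm (z), two 31 mm bores and two bolt heads (8 mm high) in its +y half. Origin: centre of its underside. Its reference edge is the straight side face at its own y = -100 mm, which runs along its x axis; the square stands outside it, on the -y side.
- square_center (a point): Centre (half-way up) of the stock of the loose steel try square, L-shaped from above, 0.55 kg. Stock: 90 (its x) x 24 (y) x 40 mm (z), standing flat on the table, at the start 15 to 60 mm off the plate's reference edge and up to 0.2 rad askew. Its +y face goes against that edge; push the middle of its -y face, or grip its top 20 mm (the plate is only 16 mm high).
- square_face_near (a point): Lower point of the stock's +y (bearing) face at its -x end, 10 mm above the table; axes as the square's.
- square_face_far (a point): The same at the stock's +x end.
- blade_end (a point): Middle of the free end of the square's blade, on the blade's top face (20.5 mm above the table).
- stand: Wooden tool stand fixed to the table, 150 (x) x 50 (y) x 65 mm (z), on a 166 x 66 mm foot. Origin: centre of its underside. Three upright holes in a row along its x axis, 45 mm apart, 12.5 mm wide and 60 mm deep. One tool stands in each; which one is where varies.
- scriber_center (a point): Grip point of the scriber, on its axis 100 mm above its point. Round steel rod 11 mm in diameter, 105 mm long, with a slender 4 mm point 35 mm long below; 140 mm overall, 0.08 kg; z axis from point to top. It stands loosely upright, point on the hole's floor, 80 mm of it above the stand (top 145 mm, this point 105 mm above the table). Raise it 65 mm to clear the stand.
- scriber_tip (a point): The scriber's point.
- punch_center (a point): Centre of the punch that also stands in the stand: 11 mm rod with an 18 mm wide round head, 105 mm overall, its top 110 mm above the table. To be left alone.
- pin_center (a point): Centre of the plain short drift pin in the stand: 11 mm rod 78 mm long, its top 83 mm above the table. To be left alone.
- race_a_center (a point): Centre of a bearing, 29 mm across, 10 mm high, on the table. To be left alone.
- race_c_center (a point): Centre of another such bearing. To be left alone.
- mic_center (a point): Middle of the micrometer lying on the table, 61 x 130 x 16 mm. To be left alone.
- scriber: The scriber itself; origin at its point, z axis from point to top.
- square: The try square; origin under the middle of its stock. Blade: 22 mm wide, 3 mm thick, underside 17.5 mm above the table (1.5 mm above the plate), reaching 110 mm out from the stock's face in +y, centre line at x = +34 mm; it lies over the plate from the start.
There are look-alikes about, which are no part of the job. Of the things shaped like the square, the bare steel one is meant.

How it is judged:
By the outcome, as a careful person would: the job done as asked, in the order asked, and still so for the second after the job is handed in, while the arm keeps its last pose, push and grip.
It also fails if it takes over 48 s, if anything falls off the work surface, if the arm or the gripper's body presses on something with over 40 N, if the wrist force passes 120 N, or if a joint passes its speed limit or range.

ROBOT

A 6-joint arm with a two-finger parallel gripper is mounted at the origin on a cart in front of the work surface, level with it; the furniture and walls round the work are solid. World frame = base frame: x ahead of the robot, y to its left, z up, the work surface at z = 0. Lengths are in m, angles in rad, forces in N, time in s.
With the tool pointing down it reaches from about 0.35 to 0.975 m from the base axis. Payload 17.4 kg.
Tool frame: the origin (TCP) lies between the finger pads; the fingertips stand 17 mm ahead of it and the grasp point (between the pads) lies 2 mm behind it; z points along the fingers, x is the direction in which the jaws open and shut, and the axes are right-handed (so a half turn about z gives the same grasp; the last joint's range is limited). The gripper opens to 85 mm and grips with 20 to 120 N. Pads are 22 mm wide; open, the fingers measure 114 mm over their backs; the gripper's body (76 mm by 85 mm) begins 54 mm behind the grasp point. The pads swing forward as they close: fully open they stand 13 mm farther back than shut.
Start: joints at [1.285, 0.116, 1.442, -0, 1.584, -0.038], TCP at [0.166, 0.654, 0.248] pointing down, gripper open.
Joint ranges: [-2.83, 2.83], [-0.83, 2.19], [0.07, 2.5], [-1.14, 4.28], [0.01, 3], [-2.97, 2.97]. Speed limits (rad/s): [1.89, 1.89, 2.22, 3.14, 3.14, 3.14].

INTERFACE

Orientations are given as a rotation vector (axis times angle).
In Python, from plant import ctrl gives the robot as it stands.
- The arm moves only by the shell command python3 -m jog 'ROWS'. ROWS is JSON, a list of rows, each an object with "slide": the shift along the tool's x, y, z normalised to -1 to 1, where 1 is 250 mm, a list of three; "turn": the turn, a rotation vector about the tool's x, y, z normalised to -1 to 1, where 1 is 30 degrees, a list of three; "grip": the closure, from 0 (fully open) to 1 (shut). In form: [{"slide": [dx, dy, dz], "turn": [ax, ay, az], "grip": grip}, ...]. A call has 1 to 12 rows; each row shifts and turns the pose as measured when the row begins, along the tool's axes as they then stand; what a row does not reach is not made up. A row lasts 1/12 s, in which the tool goes at most 41.7 mm and 7.16 degrees, less where a joint would pass 70% of its speed; a pose out of reach is approached as far as the arm can. A call with a number of a shift or a turn outside -1 to 1 is refused whole. A call with a gripper value outside its range is refused whole. The fingers move at their own pace and stop on an object; the grip force is fixed at half the most. Time passes only in rows, so rows that do not move let the fingers close. It gives the time, the measured TCP pose, the force and the opening at its end, in the units of the state.
- ctrl.observe(): the state, without advancing time (a new reading comes with each control period).
- ctrl.get_image(name): name is "side" or "top" or "wrist"; returns a dict with "image" (400x640x3 uint8, red, green, blue), "depth" (400x640 float32, m along the optical axis (not along the pixel's ray), 0 where there is no reading), "fovy" (degrees; the focal length in pixels is half the picture's height over the tangent of half this angle, whatever the lens; pixels are square), "cx", "cy" (the principal point, pixels), "world_from_camera" (4x4, takes a point from camera to world coordinates); the wrist camera has in their place "T_tool_cam" (4x4, takes a point from camera to tool coordinates, whose origin is the TCP and whose axes are the tool frame's). Camera axes: x right, y up, looking along -z (the intrinsics and any distortion apply to the point x, -y, -z); pixel columns grow to the right and rows downward; lengths in m; the calibration is good to about 2 mm. A picture is of the moment at which its call begins: read the wrist's pose just before it.
- ctrl.finish_job(): hands the job in, once; it reports no verdict.
The state is a dict: "time": time; "joints": joint angles; "joint_velocities": joint speeds; "tau": joint torques, N m; "tcp_pos": TCP position; "tcp_rot": TCP orientation; "force": force on the tool from outside, world axes, zero at the start; "ft_torque": the same for the moment, N m; "finger_gap": finger opening in m.
Only numpy, scipy, OpenCV 4.12 (cv2) and the standard library are available. Lean on these libraries where they do the work, as an engineer would, in place of code of your own. Each camera call takes 0.05 s, during which the arm holds its last target.

## Working session

There is one attempt and no reset: what is moved stays moved. The work goes in short steps, Python scripts to look and compute and a shell command to move; the robot and the scene stay as the last step left them, time stands still between calls to the robot, and variables do not carry over. Pictures are saved under pics/ and viewed, and the job is handed in when it is done.

```bash
ls; mkdir -p pics; cat > h.py <<'E'
import numpy as np,cv2,pickle
from scipy.spatial.transform import Rotation as R
from plant import ctrl
def snap(name,fn):
    s=ctrl.observe(); d=ctrl.get_image(name)
    cv2.imwrite('pics/'+fn+'.png',d['image'][:,:,::-1])
    if 'world_from_camera' in d: T=np.array(d['world_from_camera'])
    else:
        W=np.eye(4);W[:3,:3]=R.from_rotvec(s['tcp_rot']).as_matrix();W[:3,3]=s['tcp_pos'];T=W@np.array(d['T_tool_cam'])
    d['T']=T; pickle.dump(d,open('pics/'+fn+'.pkl','wb')); return d
def load(fn): return pickle.load(open('pics/'+fn+'.pkl','rb'))
def f(d): return 200/np.tan(np.radians(d['fovy'])/2)
def cloud(d):
    v,u=np.mgrid[0:400,0:640]; z=d['depth']; F=f(d)
    p=np.stack([(u-d['cx'])/F*z,-(v-d['cy'])/F*z,-z],-1)
    return p@d['T'][:3,:3].T+d['T'][:3,3]
def onz(d,u,v,h):
    F=f(d); r=d['T'][:3,:3]@np.array([(u-d['cx'])/F,-(v-d['cy'])/F,-1]); o=d['T'][:3,3]
    return o+r*(h-o[2])/r[2]
def proj(d,p):
    q=np.linalg.inv(d['T'])@np.r_[p,1]; F=f(d)
    return d['cx']+F*q[0]/-q[2], d['cy']-F*q[1]/-q[2]
E
python3 - <<'E'
from h import *
for n in('side','top','wrist'):
    d=snap(n,n+'0'); print(n,{k:v for k,v in d.items() if k not in('image','depth')})
print(ctrl.observe())
E
```

```text
pics
side {'fovy': 56.28020146828698, 'cx': 328.0487290629207, 'cy': 198.0816883829518, 'world_from_camera': array([[ 0.99413506,  0.03894458, -0.10089001,  0.49371859],
       [-0.10766386,  0.44436358, -0.88935342, -1.02193064],
       [ 0.01019635,  0.89499962,  0.44595034,  0.57594817],
       [ 0.        ,  0.        ,  0.        ,  1.        ]]), 'T': array([[ 0.99413506,  0.03894458, -0.10089001,  0.49371859],
       [-0.10766386,  0.44436358, -0.88935342, -1.02193064],
       [ 0.01019635,  0.89499962,  0.44595034,  0.57594817],
       [ 0.        ,  0.        ,  0.        ,  1.        ]])}
top {'fovy': 44.844932875192384, 'cx': 314.62665911567615, 'cy': 202.91808018351222, 'world_from_camera': array([[-0.00456883,  0.99777281, -0.06654739,  0.51313282],
       [-0.99995001, -0.0051504 , -0.00857037, -0.01493479],
       [-0.00889403,  0.06650491,  0.99774646,  1.42514057],
       [ 0.        ,  0.        ,  0.        ,  1.        ]]), 'T': array([[-0.00456883,  0.99777281, -0.06654739,  0.51313282],
       [-0.99995001, -0.0051504 , -0.00857037, -0.01493479],
       [-0.0088
[... 761 characters left out ...]
.        ,  0.        ,  1.        ]])}
{'time': 0.15, 'joints': array([ 1.28515777e+00,  1.16377144e-01,  1.44209556e+00, -1.66469874e-07,
        1.58398379e+00, -3.78039921e-02]), 'joint_velocities': array([ 0.00076112, -0.00245926, -0.0026533 , -0.00084692,  0.0004694 ,
       -0.00092078]), 'tau': array([-6.25387383e-04, -7.32508206e+01, -6.32846546e+01, -1.51439394e-04,
        5.18576649e-03,  3.44927594e-05]), 'tcp_pos': array([0.1655586 , 0.65425814, 0.24774094]), 'tcp_rot': array([ 2.47858030e+00,  1.92952647e+00, -1.10113240e-03]), 'force': array([ 0.1831241 , -0.07123731,  0.03552328]), 'ft_torque': array([-0.0005882 ,  0.02956458,  0.03062705]), 'finger_gap': 0.0851031873777072}
```

View pics/top0.png

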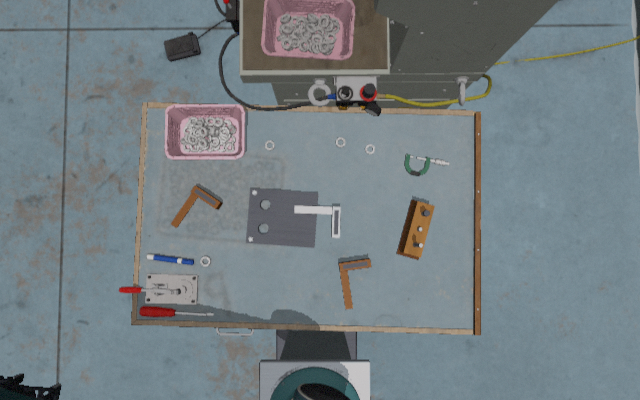

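View pics/side0.png

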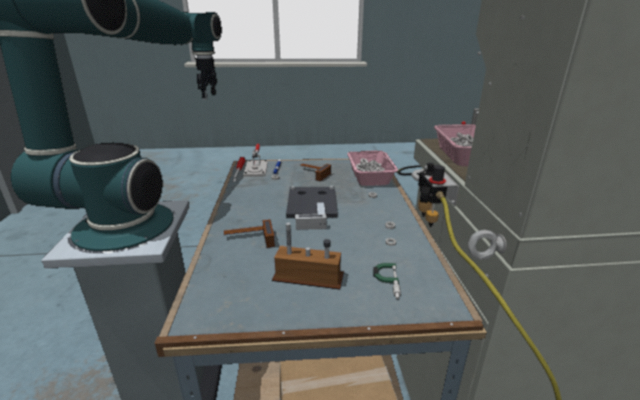

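The top view shows the bare steel square at (336,221), with its blade running left to (295,210) over the plate at (282,218). The two wooden L-shapes, at (195,205) and (353,278), are look-alikes. The stand is at (416,228). In the side view the tallest tool is the left one, at (289,235). Next: an enlarged crop and measurements.

```bash
python3 - <<'E'
from h import *
t=load('top0');s=load('side0')
a=cv2.resize(t['image'][170:275,235:445],None,fx=3.8,fy=3.8,interpolation=cv2.INTER_CUBIC)
cv2.imwrite('pics/ctop.png',a[:,:,::-1])
b=cv2.resize(s['image'][170:300,240:420],None,fx=4.4,fy=4.4,interpolation=cv2.INTER_CUBIC)
cv2.imwrite('pics/cside.png',b[:,:,::-1])
for n,d in(('top',t),('side',s)):
    c=cloud(d); X,Y,Z=c[...,0],c[...,1],c[...,2]
    reg=(X>0.35)&(X<0.75)&(Y<0.25)&(Y>-0.5)
    print(n,'table z',np.median(Z[reg&(abs(Z)<.01)]))
    sq=(Z>.032)&(Z<.05)&(X>.4)&(X<.65)&(Y>-.15)&(Y<0.05)
    st=(Z>.058)&(Z<.072)&(Y<-.2)&(Y>-.5)&(X>.3)&(X<.7)
    pl=(Z>.010)&(Z<.0205)&(Y>-.1)&(Y<.3)&(X>.35)&(X<.65)
    bl=(Z>.0185)&(Z<.024)&(Y>-.1)&(Y<.1)&(X>.35)&(X<.65)
    for m,k in((sq,'stock'),(st,'stand'),(pl,'plate'),(bl,'blade')):
        p=c[m]
        if len(p)<5: print(k,len(p));continue
        r=cv2.minAreaRect(p[:,:2].astype(np.float32)*1000)
        print(k,len(p),p.mean(0).round(4),np.array(r[0]).round(1),np.array(r[1]).round(1),round(r[2],1))
    for lo in(.075,.09,.115,.13):
        m=(Z>lo)&(Z<.16)&(Y<-.2)&(Y>-.5)&(X>.3)&(X<.7)
        nl,lab,stt,cen=cv2.connectedComponentsWithStats(m.astype(np.uint8))
        for i in range(1,nl): print(lo,'tool',stt[i][4],cen[i].round(1),c[lab==i].mean(0).round(4),'zmax',Z[lab==i].max().round(4))
E
```

```text
top table z 2.0027240672293445e-05
stock 509 [ 0.495  -0.0852  0.0401] [507.7 -91.3] [190.9  79.8] 14.1
stand 878 [ 0.5299 -0.2925  0.0648] [ 530.8 -293.7] [ 51.3 150.2] 73.1
plate 3322 [0.5614 0.0854 0.0159] [500.4  97.9] [394.4 296.6] 89.4
blade 639 [0.5373 0.0108 0.0205] [494.6  11.4] [331.6 165.6] 13.6
0.075 tool 39 [425.9 212.5] [ 0.5733 -0.3055  0.108 ] zmax 0.1128
0.075 tool 14 [419.7 228.5] [ 0.5304 -0.2932  0.0826] zmax 0.0866
0.075 tool 32 [418.  244.4] [ 0.4875 -0.2786  0.1265] zmax 0.1499
0.09 tool 38 [426.  212.5] [ 0.5733 -0.3057  0.1087] zmax 0.1128
0.09 tool 30 [418.2 244.4] [ 0.4875 -0.2787  0.1295] zmax 0.1499
0.115 tool 23 [419.1 244.5] [ 0.4875 -0.2794  0.1382] zmax 0.1499
0.13 tool 17 [419.9 244.6] [ 0.4873 -0.2803  0.1435] zmax 0.1499
side table z -0.00027107547186211445
stock 311 [ 0.5034 -0.0871  0.0386] [506.2 -93.9] [186.7  77.7] 12.8
stand 874 [ 0.5305 -0.3019  0.0643] [ 530.  -296.5] [ 54.6 150.8] 73.0
plate 1479 [0.5564 0.0663 0.0156] [555.   67.9] [478.4 221.3] 63.4
blade 199 [ 0.5004 -0.0477  0.0203] [516.5 -56.4] [324. 122.] 31.0
0.075 tool 135 [288.7 236.6] [ 0.4871 -0.2867  0.1119] zmax 0.1458
0.075 tool 90 [327. 246.] [ 0.5731 -0.312   0.098 ] zmax 0.111
0.075 tool 23 [307.8 250. ] [ 0.53   -0.298   0.0802] zmax 0.084
0.09 tool 109 [288.7 234. ] [ 0.4872 -0.2866  0.1191] zmax 0.1458
0.09 tool 64 [327.  243.7] [ 0.573  -0.3119  0.1041] zmax 0.111
0.115 tool 61 [288.4 229. ] [ 0.4871 -0.2862  0.1322] zmax 0.1458
0.13 tool 38 [288.1 226.5] [ 0.4867 -0.2857  0.1386] zmax 0.1458
```

View pics/ctop.png

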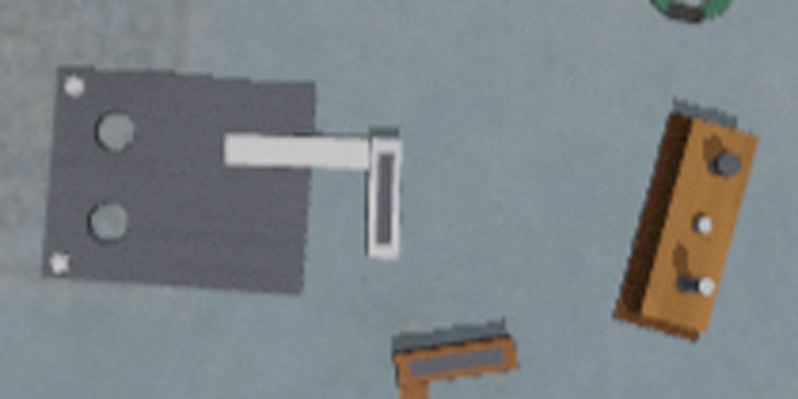

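View pics/cside.png

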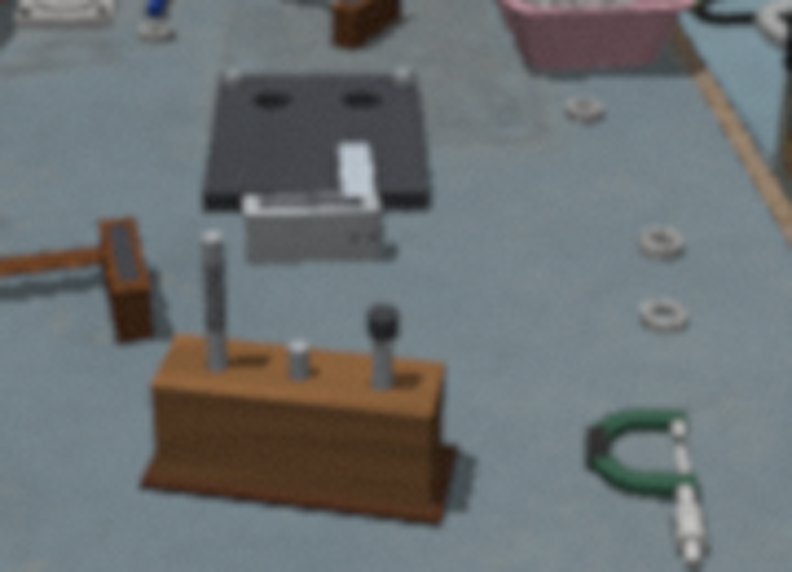

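The crops confirm it. The scriber is the tall slender rod at top (418,244) and side (289,236), with depth top at about 146–150 mm. The 18 mm-headed punch is at top (426,212) and the short pin at (420,228). Now precise corners of the plate and square.

```bash
python3 - <<'E'
from h import *
t=load('top0')
def w(pts,h): return np.array([onz(t,235+(x+.5)/3.8-.5,170+(y+.5)/3.8-.5,h) for x,y in pts])[:,:2].round(4)
P=w([(58,68),(316,84),(302,294),(42,278)],.016);print('plate',P.tolist(),np.linalg.norm(np.roll(P,-1,0)-P,axis=1))
S=w([(372,138),(401,138),(398,258),(367,258)],.04);print('stock',S.tolist(),np.linalg.norm(np.roll(S,-1,0)-S,axis=1),S.mean(0))
B=w([(225,133),(225,164)],.0205);print('blade',B.tolist())
# color-seg + depth
c=cloud(t);hsv=cv2.cvtColor(t['image'],cv2.COLOR_RGB2HSV);g=t['image'].mean(-1);v,u=np.mgrid[0:400,0:640]
box=(u>240)&(u<345)&(v>180)&(v<250)
dark=box&(g<105)&(u<322)
def rect(m,h):
    m=cv2.morphologyEx(m.astype(np.uint8),cv2.MORPH_CLOSE,np.ones((9,9)))
    cs,_=cv2.findContours(m,0,2);k=max(cs,key=cv2.contourArea)[:,0]
    q=np.array([onz(t,*p,h)[:2]*1000 for p in k]).astype(np.float32);r=cv2.minAreaRect(q);print(np.round(r[0],1),np.round(r[1],1),round(r[2],2))
rect(dark,.016)
m=box&(u>329)&(c[...,2]>.034)&(c[...,2]<.05);print(m.sum());rect(m,.04)
m=box&(u<329)&(g>170)&(v>200)&(v<220);rect(m,.0205)
E
```

```text
plate [[0.6532, 0.1862], [0.6398, -0.0122], [0.4792, -0.0007], [0.4922, 0.1977]] [0.19885201 0.16101121 0.19882545 0.16141019]
stock [[0.5966, -0.0542], [0.5965, -0.0761], [0.5063, -0.0731], [0.5064, -0.0498]] [0.02190023 0.09024988 0.02330021 0.09030725] [ 0.55145 -0.0633 ]
blade [[0.6021, 0.0575], [0.5784, 0.0576]]
[567.8  89.8] [204.8 162.8] 85.53
265
[552.2 -62.7] [23.9 89.3] 87.49
[588.7   7.4] [99.6 22.1] 86.24
```

```bash
python3 -m jog '[{"slide":[0,0,0],"turn":[0,0,-0.17],"grip":1},{"slide":[0,0,0],"turn":[0,0,-0.167],"grip":1},{"slide":[-0.142,0.083,0],"turn":[0,0,0],"grip":1},{"slide":[-0.142,0.083,0],"turn":[0,0,0],"grip":1},{"slide":[-0.142,0.083,0],"turn":[0,0,0],"grip":1},{"slide":[-0.142,0.083,0],"turn":[0,0,0],"grip":1},{"slide":[-0.142,0.083,0],"turn":[0,0,0],"grip":1},{"slide":[-0.142,0.083,0],"turn":[0,0,0],"grip":1},{"slide":[-0.142,0.083,0],"turn":[0,0,0],"grip":1},{"slide":[-0.142,0.083,0],"turn":[0,0,0],"grip":1},{"slide":[-0.142,0.083,0],"turn":[0,0,0],"grip":1},{"slide":[-0.142,0.083,0],"turn":[0,0,0],"grip":1}]'
cat >> h.py <<'E'
def rel(target=None,rot=None):
    s=ctrl.observe();M=R.from_rotvec(s['tcp_rot']).as_matrix()
    print('t',round(s['time'],2),'tcp',np.round(s['tcp_pos'],4),'F',np.round(s['force'],1),'gap',round(s['finger_gap'],4),'j',np.round(s['joints'],2))
    print('x',M[:,0].round(4),'y',M[:,1].round(4),'z',M[:,2].round(4))
    if target is not None:
        d=M.T@(np.array(target)-s['tcp_pos']);print('slide total',(d/.25).round(4),'dist',np.linalg.norm(d).round(4))
    if rot is not None:
        r=R.from_matrix(M.T@np.array(rot)).as_rotvec();print('turn total',(np.degrees(r)/30).round(4))
def down(xd):
    x=np.r_[xd,0]/np.linalg.norm(xd);z=np.array([0,0,-1.]);return np.stack([x,np.cross(z,x),z],1)
E
python3 -c "
from h import *
rel([.549,-.13,.248],down([.0716,.9974]))"
```

```text
time: 1.15
tcp_pos: [0.3486, 0.2828, 0.2423]
tcp_rot: [2.276, 2.161, -0.012]
force: [1.0, 0.6, 0.1]
finger_gap: -0.0001
t 1.15 tcp [0.3486 0.2828 0.2423] F [1.  0.6 0.1] gap -0.0001 j [ 0.63 -0.39  1.9  -0.    1.63 -0.89]
x [ 0.0519  0.9986 -0.0078] y [ 0.9986 -0.0519 -0.0031] z [-0.0035 -0.0076 -1.    ]
slide total [-1.6076  0.8863 -0.013 ] dist 0.4589
turn total [-0.0058  0.0149  0.0376]
```

```bash
python3 -m jog '[{"slide":[-0.146,0.081,0],"turn":[0,0,0.037],"grip":1},{"slide":[-0.146,0.081,0],"turn":[0,0.015,0],"grip":1},{"slide":[-0.146,0.081,0],"turn":[0,0,0],"grip":1},{"slide":[-0.146,0.081,0],"turn":[0,0,0],"grip":1},{"slide":[-0.146,0.081,0],"turn":[0,0,0],"grip":1},{"slide":[-0.146,0.081,0],"turn":[0,0,0],"grip":1},{"slide":[-0.146,0.081,0],"turn":[0,0,0],"grip":1},{"slide":[-0.146,0.081,0],"turn":[0,0,0],"grip":1},{"slide":[-0.146,0.081,0],"turn":[0,0,0],"grip":1},{"slide":[-0.146,0.081,0],"turn":[0,0,0],"grip":1},{"slide":[-0.1,0.056,0],"turn":[0,0,0],"grip":1},{"slide":[0,0,0],"turn":[0,0,0],"grip":1}]'
python3 -c "
from h import *
rel([.549,-.13,.10],down([.0716,.9974]))
snap('wrist','w1')"
```

```text
time: 2.15
tcp_pos: [0.5327, -0.1309, 0.2418]
tcp_rot: [-2.305, -2.134, -0.002]
force: [-0.3, 0.0, -0.2]
finger_gap: 0.0001
t 2.15 tcp [ 0.5327 -0.1309  0.2418] F [-0.3  0.  -0.2] gap 0.0001 j [-0.29 -0.16  1.72  0.    1.58 -1.78]
x [7.71e-02 9.97e-01 9.00e-04] y [ 9.97e-01 -7.71e-02  8.00e-04] z [ 8.e-04  8.e-04 -1.e+00]
slide total [0.0083 0.0642 0.5672] dist 0.1427
turn total [ 0.0015 -0.0017 -0.0106]
```

View pics/w1.png

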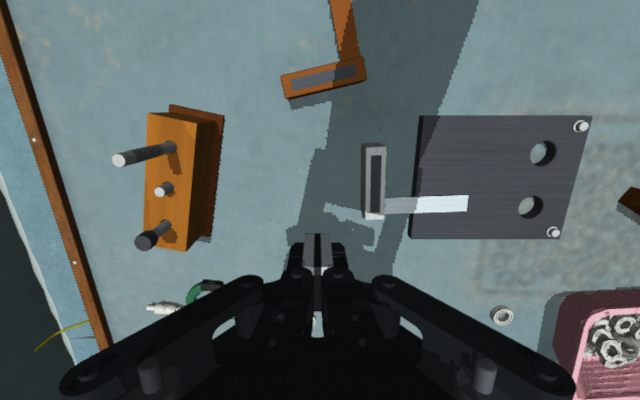

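The wrist view shows the square's stock at (373,180), blade end at (467,203), plate edge from (414,116) to (411,237), and the scriber top at (121,160). I'll enlarge it for precise corners.

```bash
python3 - <<'E'
from h import *
d=load('w1')
a=cv2.resize(d['image'][105:255,340:490],None,fx=4,fy=4,interpolation=cv2.INTER_CUBIC)
b=cv2.resize(d['image'][105:255,105:205],None,fx=2,fy=4,interpolation=cv2.INTER_CUBIC)
cv2.imwrite('pics/cw1.png',np.hstack([a,b])[:,:,::-1])
c=cloud(d);Z=c[...,2];g=d['image'].mean(-1);v,u=np.mgrid[0:400,0:640]
def rect(m,h,n):
    m=cv2.morphologyEx(m.astype(np.uint8),cv2.MORPH_OPEN,np.ones((3,3)))
    cs,_=cv2.findContours(m,0,2);k=max(cs,key=cv2.contourArea)[:,0]
    q=np.array([onz(d,*p,h)[:2]*1000 for p in k]).astype(np.float32);r=cv2.minAreaRect(q);print(n,np.round(r[0],1),np.round(r[1],1),round(r[2],2))
    print(cv2.boxPoints(r).round(1).tolist())
rect((Z>.035)&(Z<.046)&(u>350)&(u<395)&(v>135)&(v<225),.04,'stock')
rect((Z>.013)&(Z<.035)&(u>392)&(u<600)&(v>100)&(v<245),.016,'plate')
bl=(g>130)&(u>400)&(u<475)&(v>190)&(v<215);rect(bl,.0205,'blade')
for n,(u0,u1,v0,v1) in dict(scr=(108,180,140,170),pin=(150,175,180,200),pun=(130,178,218,252)).items():
    m=(u>u0)&(u<u1)&(v>v0)&(v<v1)&(Z>.075);zm=Z[m].max();k=m&(Z>zm-.006);print(n,zm,c[k].mean(0).round(4),k.sum())
for p in [(70,),]: pass
E
```

```text
stock [548.9 -62.5] [24.4 90.1] 88.38
[[503.5, -73.4000015258789], [593.5999755859375, -76.0], [594.2999877929688, -51.599998474121094], [504.20001220703125, -49.099998474121094]]
plate [561.8  80.2] [228.8 159.6] 85.58
[[473.3999938964844, -27.700000762939453], [632.5999755859375, -40.0], [650.2000122070312, 188.10000610351562], [491.1000061035156, 200.39999389648438]]
blade [586.9  15.6] [85.3 22.8] 87.59
[[573.7999877929688, -26.5], [596.5, -27.5], [600.0999755859375, 57.70000076293945], [577.2999877929688, 58.70000076293945]]
scr 0.36828729849593 [ 0.4575 -0.1247  0.3683] 7
pin 0.08515427483509064 [ 0.5274 -0.2924  0.0831] 107
pun 0.36828729849593 [ 0.4575 -0.1247  0.3683] 3
```

View pics/cw1.png

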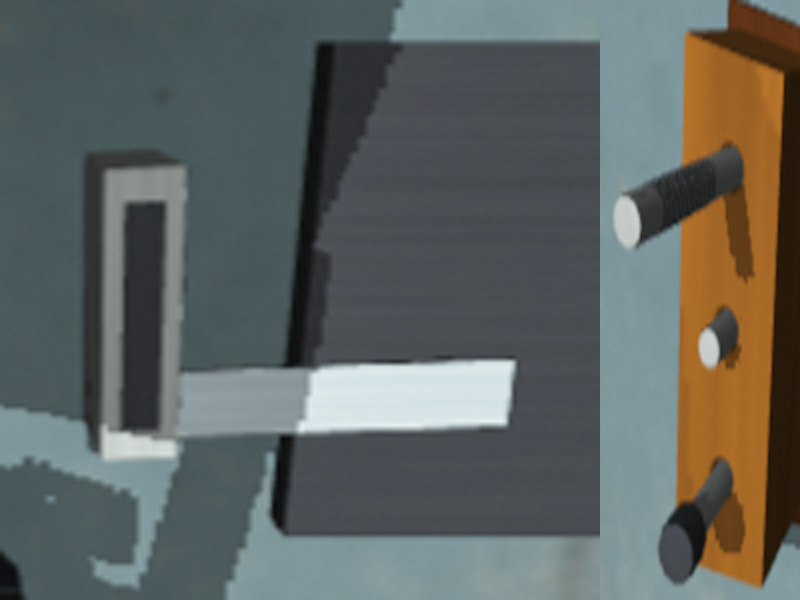

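```bash
python3 -m jog '[{"slide":[0,0.055,0.14],"turn":[0,0,-0.01],"grip":1},{"slide":[0,0,0.15],"turn":[0,0,0],"grip":1},{"slide":[0,0,0.15],"turn":[0,0,0],"grip":1},{"slide":[0,0,0.15],"turn":[0,0,0],"grip":1},{"slide":[0,0,0.15],"turn":[0,0,0],"grip":1},{"slide":[0,0,0],"turn":[0,0,0],"grip":1}]'
python3 -c "
from h import *
rel([.546,-.13,.030],down([.0745,.997]))"
```

```text
time: 2.7
tcp_pos: [0.5463, -0.1267, 0.0531]
tcp_rot: [2.296, 2.139, 0.008]
force: [-0.8, -0.4, -1.9]
finger_gap: -0.0
t 2.7 tcp [ 0.5463 -0.1267  0.0531] F [-0.8 -0.4 -1.9] gap -0.0 j [-0.27 -0.01  1.9   0.    1.25 -1.78]
x [0.0711 0.9975 0.0015] y [ 0.9974 -0.0711  0.0064] z [ 0.0065  0.001  -1.    ]
slide total [-0.0135 -0.001   0.0925] dist 0.0234
turn total [ 0.0122 -0.0028  0.0066]
```

```bash
python3 -m jog '[{"slide":[-0.01,0,0.05],"turn":[0.012,0,0.006],"grip":1},{"slide":[0,0,0.042],"turn":[0,0,0],"grip":1},{"slide":[0,0,0],"turn":[0,0,0],"grip":1},{"slide":[0.06,0,0],"turn":[0,0,0],"grip":1},{"slide":[0.05,0,0],"turn":[0,0,0],"grip":1},{"slide":[0.03,0,0],"turn":[0,0,0],"grip":1},{"slide":[0.025,0,0],"turn":[0,0,0],"grip":1},{"slide":[0.025,0,0],"turn":[0,0,0],"grip":1}]'
python3 -c "
from h import *
rel([.550,-.0445,.030],down([.0745,.997]))"
```

```text
time: 3.37
tcp_pos: [0.5535, -0.0792, 0.0384]
tcp_rot: [2.296, 2.134, 0.009]
force: [0.1, -2.6, -1.6]
finger_gap: 0.0
t 3.37 tcp [ 0.5535 -0.0792  0.0384] F [ 0.1 -2.6 -1.6] gap 0.0 j [-0.19 -0.    1.92  0.    1.22 -1.69]
x [ 7.340e-02  9.973e-01 -7.000e-04] y [ 0.9973 -0.0734  0.0089] z [ 0.0088 -0.0014 -1.    ]
slide total [ 0.1374 -0.0244  0.0335] dist 0.0359
turn total [0.017  0.0014 0.0021]
```

```bash
python3 -m jog '[{"slide":[0.02,-0.008,0.02],"turn":[0.015,0,0],"grip":1},{"slide":[0.025,-0.008,0.016],"turn":[0,0,0],"grip":1},{"slide":[0.025,0,0],"turn":[0,0,0],"grip":1},{"slide":[0.025,0,0],"turn":[0,0,0],"grip":1},{"slide":[0.02,0,0],"turn":[0,0,0],"grip":1}]'
python3 -c "
from h import *
rel([.550,-.0445,.030],down([.0745,.997]))
d=snap('wrist','w2')
cv2.imwrite('pics/cw2.png',cv2.resize(d['image'][60:280,300:560],None,fx=3,fy=2.7,interpolation=cv2.INTER_CUBIC)[:,:,::-1])
d=snap('top','t2')
cv2.imwrite('pics/ct2.png',cv2.resize(d['image'][170:275,235:365],None,fx=5,fy=5,interpolation=cv2.INTER_CUBIC)[:,:,::-1])
"
```

```text
time: 3.78
tcp_pos: [0.553, -0.0492, 0.0312]
tcp_rot: [2.297, 2.135, -0.0]
force: [0.1, -4.3, 1.7]
finger_gap: 0.0001
t 3.78 tcp [ 0.553  -0.0492  0.0312] F [ 0.1 -4.3  1.7] gap 0.0001 j [-0.13  0.    1.93 -0.    1.21 -1.63]
x [ 0.0731  0.9973 -0.0043] y [ 0.9973 -0.0731  0.0045] z [ 0.0041 -0.0046 -1.    ]
slide total [ 0.018  -0.0135  0.0047] dist 0.0057
turn total [0.0085 0.0083 0.0028]
```

View pics/cw2.png

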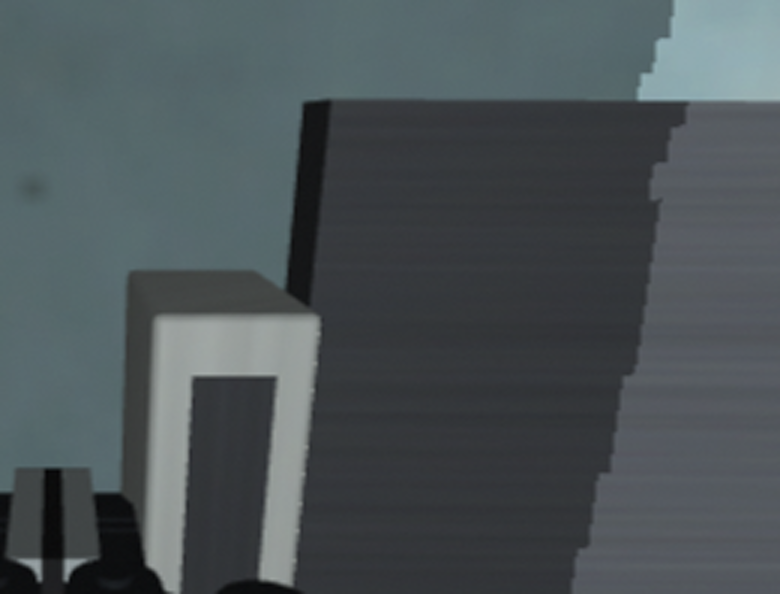

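View pics/ct2.png

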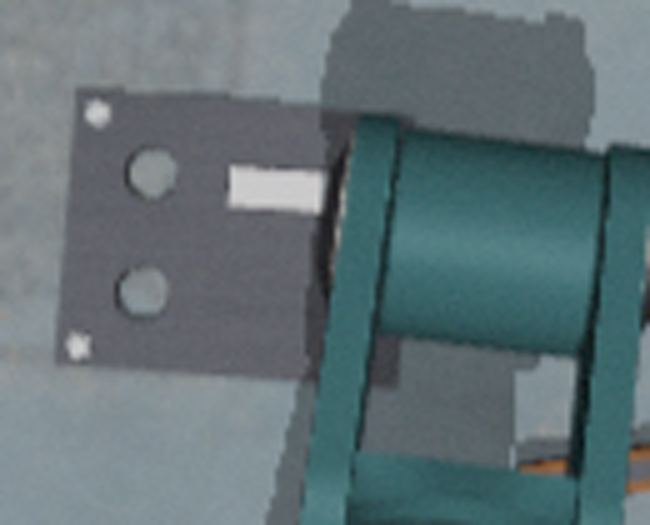

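The blade lies on the plate and the stock is nearly parallel to the edge. A few mm are left, so I'll press gently and watch the force.

```bash
python3 -m jog '[{"slide":[0.014,0,0],"turn":[0,0,0],"grip":1},{"slide":[0.014,0,0],"turn":[0,0,0],"grip":1}]'; python3 -m jog '[{"slide":[0.01,0,0],"turn":[0,0,0],"grip":1},{"slide":[0.01,0,0],"turn":[0,0,0],"grip":1}]'
```

```text
time: 4.05
tcp_pos: [0.5533, -0.0434, 0.0311]
tcp_rot: [2.295, 2.134, -0.005]
force: [-6.0, -46.7, 4.0]
finger_gap: -0.0001
time: 4.22
tcp_pos: [0.5533, -0.0437, 0.0312]
tcp_rot: [2.289, 2.129, -0.018]
force: [-2.4, -28.8, 1.1]
finger_gap: -0.0
```

Solid contact with the plate edge (about 47 N peak, 29 N steady), so the stock has seated. I'll back off and check.

```bash
python3 -m jog '[{"slide":[-0.04,0,0],"turn":[0,0,0],"grip":1},{"slide":[-0.12,0,0],"turn":[0,0,0],"grip":1},{"slide":[-0.12,0,-0.04],"turn":[0,0,0],"grip":1},{"slide":[-0.06,0,-0.15],"turn":[0,0,0],"grip":1},{"slide":[0,0,-0.16],"turn":[0,0,0],"grip":1},{"slide":[0,-0.05,-0.15],"turn":[0,0,0],"grip":1},{"slide":[0,0,-0.15],"turn":[0,0,0],"grip":1},{"slide":[0,0,0],"turn":[0,0,0],"grip":1}]'
python3 -c "
from h import *
rel([.4848,-.281,.2],down([.29,.957]))
d=snap('wrist','w3')
cv2.imwrite('pics/w3c.png',cv2.resize(d['image'][80:280,340:540],None,fx=3,fy=3,interpolation=cv2.INTER_CUBIC)[:,:,::-1])"
```

```text
time: 4.88
tcp_pos: [0.5313, -0.1278, 0.1986]
tcp_rot: [2.297, 2.133, -0.022]
force: [0.5, -0.8, 0.8]
finger_gap: -0.0005
t 4.88 tcp [ 0.5313 -0.1278  0.1986] F [ 0.5 -0.8  0.8] gap -0.0005 j [-0.27 -0.15  1.78 -0.02  1.51 -1.77]
x [ 0.074   0.9971 -0.015 ] y [ 0.9972 -0.0741 -0.0048] z [-0.0059 -0.0146 -0.9999]
slide total [-0.6249 -0.1402  0.0043] dist 0.1601
turn total [-0.006   0.0296  0.4204]
```

View pics/w3.png

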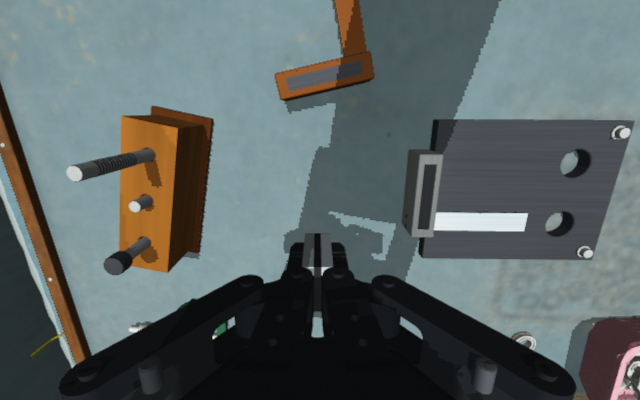

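View pics/w3c.png

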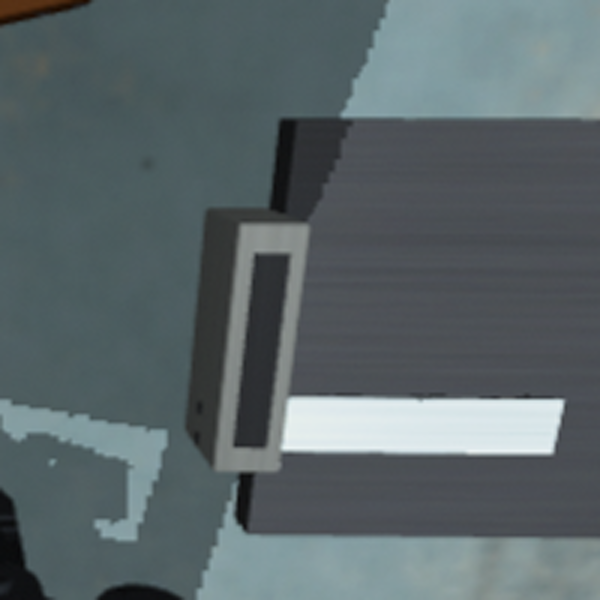

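The square stands against the plate edge. Numeric check of flushness, and the scriber position from this view:

```bash
python3 - <<'E'
from h import *
d=load('w3')
def w(x,y,h): return onz(d,340+(x+.5)/3-.5,80+(y+.5)/3-.5,h)[:2]
a,b=w(297,119,.016),w(247,534,.016)
s,e=w(309,224,.04),w(281,470,.04)
bl=[w(565,399,.0205),w(554,455,.0205)];print('bladeend',np.mean(bl,0).round(4))
ang=lambda p,q:np.degrees(np.arctan2(q[1]-p[1],q[0]-p[0]))
print('edge',a.round(4),b.round(4),np.linalg.norm(b-a),ang(a,b),'stock',s.round(4),e.round(4),np.linalg.norm(e-s),ang(s,e))
u=(b-a)/np.linalg.norm(b-a);n=np.array([-u[1],u[0]])
print('gaps',(s-a)@n,(e-a)@n,'along',(s-a)@u,(e-a)@u)
c=cloud(d);Z=c[...,2];v,uu=np.mgrid[0:400,0:640]
m=(Z>.035)&(Z<.046)&(uu>395)&(uu<450)&(v>140)&(v<245)
cs,_=cv2.findContours(cv2.morphologyEx(m.astype(np.uint8),2,np.ones((3,3))),0,2);k=max(cs,key=cv2.contourArea)[:,0]
r=cv2.minAreaRect(np.array([onz(d,*p,.04)[:2]*1000 for p in k]).astype(np.float32));print('stock rect',r)
# scriber top: depth & pixel
m=(Z>.135)&(Z<.16)&(uu>60)&(uu<110)&(v>155)&(v<190)
print('scr depth top',c[m&(Z>.143)].mean(0).round(4),np.percentile(Z[m],98))
print('pix top',onz(d,74.5,173.5,.145).round(4), 'exit', onz(d,152,154,.065).round(4))
print('pin',onz(d,136.5,206,.083).round(4),'punch',onz(d,115,264,.110).round(4))
cv2.imwrite('pics/w3s.png',cv2.resize(d['image'][140:280,60:200],None,fx=4,fy=4,interpolation=cv2.INTER_CUBIC)[:,:,::-1])
E
```

```text
bladeend [0.5957 0.1018]
edge [0.4759 0.0005] [ 0.6357 -0.0119] 0.16033462156599804 -4.415286466578451 stock [ 0.5084 -0.0034] [ 0.5969 -0.0089] 0.08858626692781188 -3.5701998905670265
gaps -0.0013274804323173892 -2.0920834602333492e-05 along 0.03276791405842742 0.121344545232926
stock rect ((550.9596557617188, -18.604562759399414), (25.499610900878906, 89.67061614990234), 85.78484344482422)
scr depth top [ 0.4845 -0.2817  0.1454] 0.1468197471593899
pix top [ 0.4851 -0.2832  0.145 ] exit [ 0.4847 -0.2779  0.065 ]
pin [ 0.5281 -0.2923  0.083 ] punch [ 0.5705 -0.3051  0.11  ]
```

View pics/w3s.png

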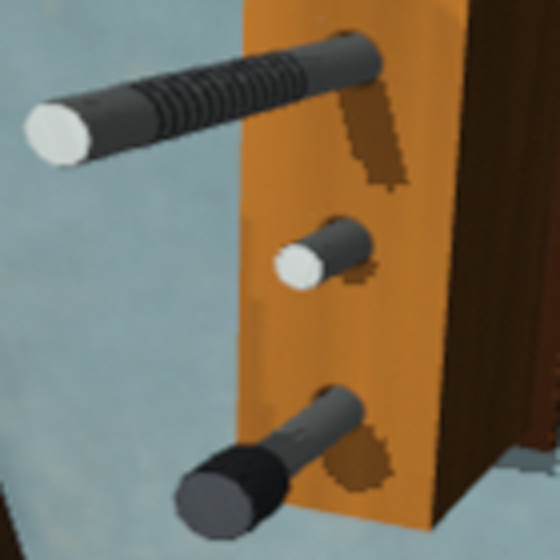

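```bash
python3 - <<'E'
from h import *
d=load('w3');g=cv2.GaussianBlur(d['image'].astype(np.float32).mean(-1),(0,0),.6)
def edge(v,u0,u1,sign):
    r=g[v,u0:u1+1];k=np.diff(r)*sign;i=int(k.argmax());
    if 0<i<len(k)-1:
        den=k[i-1]-2*k[i]+k[i+1];o=.5*(k[i-1]-k[i+1])/den if den else 0
    else:o=0
    return u0+i+.5+o,k[i]
# stock top +y edge (bright->dark), rows
L=[]
for v in range(158,210):
    u,k=edge(v,430,446,-1); L.append([*onz(d,u,v,.04)[:2],u,v])
L=np.array(L)
def fit(L):
    p=np.polyfit(L[:,0],L[:,1],1); 
    for _ in range(3):
        r=L[:,1]-np.polyval(p,L[:,0]); k=abs(r)<.0012; p=np.polyfit(L[k,0],L[k,1],1)
    return p,k.sum(),r[k].std()
ps=fit(L);print('stock',ps,np.degrees(np.arctan(ps[0][0])))
# plate top-edge vs side face (dark->less dark)
E=[]
for v in list(range(123,148))+list(range(241,256)):
    u,k=edge(v,417,446,1); E.append([*onz(d,u,v,.016)[:2],u,v]); 
E=np.array(E);pe=fit(E);print('edge',pe,np.degrees(np.arctan(pe[0][0])))
# plate bottom edge alternative: far edge angle
for x in(.505,.55,.597): print(x,np.polyval(ps[0],x)-np.polyval(pe[0],x))
F=[]
for v in range(195,0+0): pass
E
```

```text
stock (array([-0.07714419,  0.03607211]), np.int64(52), np.float64(0.00010090315474594039)) -4.4112993501378135
edge (array([-0.07767349,  0.03722427]), np.int64(39), np.float64(8.262558112098422e-05)) -4.441445266574548
0.505 -0.000884872538047976
0.55 -0.0008610541172009573
0.597 -0.0008361770998718543
```

The stock and plate edge are parallel to within 0.03°. The 0.9 mm constant offset is within the calibration error, and there was hard contact, so the square is flush. Now the scriber.

```bash
python3 -m jog '[{"slide":[0,0,-0.03],"turn":[0,0.015,0.21],"grip":0},{"slide":[0,0,0],"turn":[0,0.015,0.21],"grip":0},{"slide":[0,0,0],"turn":[0,0,0],"grip":0}]'
python3 -c "
from h import *
rel([.485,-.282,.205],down([.29,.957]))"
```

```text
time: 5.18
tcp_pos: [0.5306, -0.1268, 0.2013]
tcp_rot: [-2.524, -1.858, 0.004]
force: [-0.7, 0.0, -0.4]
finger_gap: 0.0359
t 5.18 tcp [ 0.5306 -0.1268  0.2013] F [-0.7  0.  -0.4] gap 0.0359 j [-0.28 -0.15  1.78  0.    1.52 -1.55]
x [0.2971 0.9548 0.0018] y [ 0.9548 -0.2971 -0.0072] z [-0.0063  0.0038 -1.    ]
slide total [-0.6469  0.0103 -0.016 ] dist 0.1618
turn total [-0.0137 -0.0034 -0.0142]
```

```bash
python3 -m jog '[{"slide":[-0.14,0.002,-0.015],"turn":[-0.013,0,-0.014],"grip":0},{"slide":[-0.14,0.002,0],"turn":[0,0,0],"grip":0},{"slide":[-0.14,0.002,0],"turn":[0,0,0],"grip":0},{"slide":[-0.14,0.002,0],"turn":[0,0,0],"grip":0},{"slide":[-0.09,0,0],"turn":[0,0,0],"grip":0},{"slide":[0,0,0],"turn":[0,0,0],"grip":0},{"slide":[0,0,0],"turn":[0,0,0],"grip":0}]'
python3 -c "
from h import *
rel([.485,-.282,.20],down([.29,.957]))
d=snap('wrist','w4')"
```

```text
time: 5.77
tcp_pos: [0.4835, -0.287, 0.1961]
tcp_rot: [-2.487, -1.902, 0.002]
force: [0.0, -0.3, 0.6]
finger_gap: 0.0852
t 5.77 tcp [ 0.4835 -0.287   0.1961] F [ 0.  -0.3  0.6] gap 0.0852 j [-0.58 -0.11  1.75  0.    1.51 -1.89]
x [0.2618 0.9651 0.0053] y [ 0.9651 -0.2617 -0.0092] z [-0.0075  0.0076 -0.9999]
slide total [ 0.021   0.0005 -0.0153] dist 0.0065
turn total [-0.0177 -0.0099  0.0561]
```

View pics/w4.png

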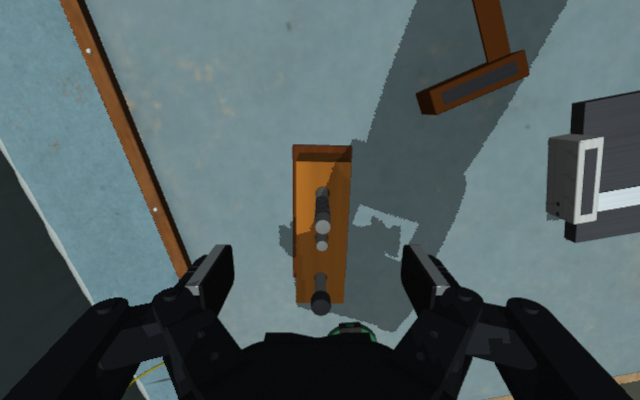

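The wrist view shows the scriber top at (323,227) between the open fingers, the pin at (322,245) and the punch head at (320,301).

```bash
python3 - <<'E'
from h import *
d=load('w4')
print(onz(d,322.8,227,.145),onz(d,322,192,.065),'pin',onz(d,322,245,.083),'pun',onz(d,320.5,303,.110))
c=cloud(d);Z=c[...,2];v,u=np.mgrid[0:400,0:640]
m=(Z>.14)&(Z<.15)&(abs(u-323)<14)&(abs(v-225)<14);print(m.sum(),c[m].mean(0),u[m].mean(),v[m].mean())
E
```

```text
[ 0.4851956  -0.28297197  0.145     ] [ 0.48381014 -0.28140768  0.065     ] pin [ 0.52783378 -0.29350282  0.083     ] pun [ 0.56818205 -0.30617246  0.11      ]
226 [ 0.48362271 -0.28264194  0.14503861] 322.67699115044246 224.79646017699116
```

```bash
python3 -m jog '[{"slide":[0.018,0.001,0],"turn":[-0.017,-0.01,0.05],"grip":0},{"slide":[0,0,0.11],"turn":[0,0,0],"grip":0},{"slide":[0,0,0.11],"turn":[0,0,0],"grip":0},{"slide":[0,0,0.1],"turn":[0,0,0],"grip":0},{"slide":[0,0,0],"turn":[0,0,0],"grip":0}]'
python3 -c "
from h import *
rel([.4848,-.2825,.103],down([.29,.957]))"
```

```text
time: 6.23
tcp_pos: [0.487, -0.2774, 0.1126]
tcp_rot: [2.509, 1.89, 0.001]
force: [-0.8, 1.1, -1.6]
finger_gap: 0.0855
t 6.23 tcp [ 0.487  -0.2774  0.1126] F [-0.8  1.1 -1.6] gap 0.0855 j [-0.56 -0.06  1.85  0.    1.36 -1.86]
x [2.756e-01 9.613e-01 4.000e-04] y [ 9.613e-01 -2.756e-01  9.000e-04] z [ 1.e-03  1.e-04 -1.e+00]
slide total [-0.0219 -0.0029  0.0386] dist 0.0111
turn total [ 0.0018 -0.0007  0.0287]
```

```bash
python3 -m jog '[{"slide":[-0.022,-0.003,0.038],"turn":[0,0,0.028],"grip":0},{"slide":[0,0,0],"turn":[0,0,0],"grip":0}]'
python3 -c "
from h import *
rel([.4848,-.2825,.103],down([.29,.957]))"
```

```text
time: 6.4
tcp_pos: [0.4852, -0.281, 0.1027]
tcp_rot: [-2.519, -1.876, -0.001]
force: [-0.4, 0.4, -0.9]
finger_gap: 0.0853
t 6.4 tcp [ 0.4852 -0.281   0.1027] F [-0.4  0.4 -0.9] gap 0.0853 j [-0.57 -0.05  1.86  0.    1.34 -1.85]
x [2.869e-01 9.580e-01 9.000e-04] y [ 9.580e-01 -2.869e-01 -2.000e-04] z [ 1.e-04  1.e-03 -1.e+00]
slide total [-0.006   0.0001 -0.0012] dist 0.0015
turn total [-0.0004 -0.0018  0.0062]
```

```bash
python3 -m jog '[{"slide":[-0.006,0,0],"turn":[0,0,0],"grip":0},{"slide":[0,0,0],"turn":[0,0,0],"grip":1},{"slide":[0,0,0],"turn":[0,0,0],"grip":1},{"slide":[0,0,0],"turn":[0,0,0],"grip":1},{"slide":[0,0,0],"turn":[0,0,0],"grip":1},{"slide":[0,0,0],"turn":[0,0,0],"grip":1},{"slide":[0,0,0],"turn":[0,0,0],"grip":1},{"slide":[0,0,0],"turn":[0,0,0],"grip":1},{"slide":[0,0,0],"turn":[0,0,0],"grip":1},{"slide":[0,0,0],"turn":[0,0,0],"grip":1}]'
python3 -c "
from h import *
rel()"
```

```text
time: 7.23
tcp_pos: [0.4868, -0.2832, 0.1085]
tcp_rot: [2.515, 1.874, 0.006]
force: [-0.1, -0.3, 0.1]
finger_gap: 0.0098
t 7.23 tcp [ 0.4868 -0.2832  0.1085] F [-0.1 -0.3  0.1] gap 0.0098 j [-0.57 -0.06  1.85  0.    1.34 -1.85]
x [ 0.2858  0.9583 -0.    ] y [ 0.9583 -0.2858  0.0063] z [ 0.006  -0.0018 -1.    ]
```

```bash
python3 -m jog '[{"slide":[0,0,-0.06],"turn":[0,0,0],"grip":1},{"slide":[0,0,-0.1],"turn":[0,0,0],"grip":1},{"slide":[0,0,-0.1],"turn":[0,0,0],"grip":1},{"slide":[0,0,-0.1],"turn":[0,0,0],"grip":1},{"slide":[0,0,-0.1],"turn":[0,0,0],"grip":1},{"slide":[0,0,-0.06],"turn":[0,0,0],"grip":1}]'
python3 -c "
from h import *
rel()
snap('side','s5');snap('wrist','w5')
d=load('s5');cv2.imwrite('pics/s5c.png',cv2.resize(d['image'][100:300,200:420],None,fx=3,fy=3)[:,:,::-1])"
```

```text
time: 7.73
tcp_pos: [0.4844, -0.2822, 0.2381]
tcp_rot: [-2.517, -1.876, -0.001]
force: [-0.0, -0.8, -0.4]
finger_gap: 0.0093
t 7.73 tcp [ 0.4844 -0.2822  0.2381] F [-0.  -0.8 -0.4] gap 0.0093 j [-0.57 -0.13  1.7   0.    1.57 -1.85]
x [0.2859 0.9583 0.0017] y [ 0.9583 -0.2859 -0.0017] z [-0.0011  0.0021 -1.    ]
```

View pics/s5c.png

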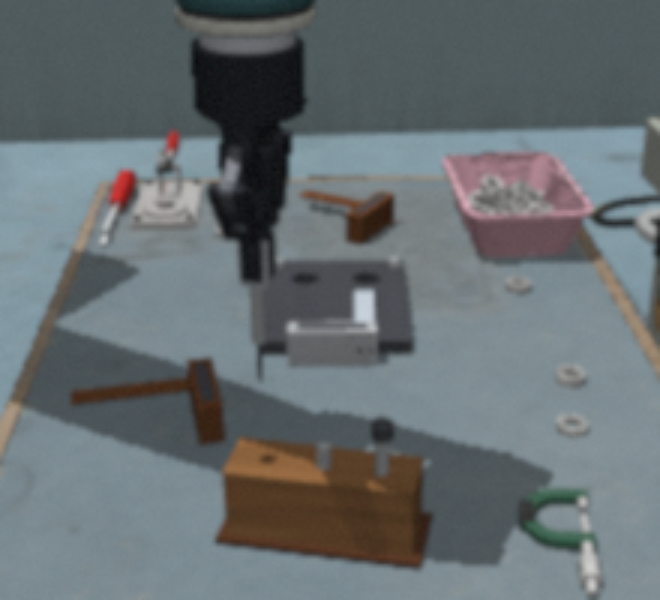

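The scriber hangs upright in the gripper, with its point at about crop (262,380), clear of the stand; pin and punch are still in place. Measure the tip's distance along the tool axis.

```bash
python3 - <<'E'
from h import *
d=load('s5')
for z in(.12,.13,.135,.14,.145,.15): print(z,proj(d,np.array([.4844,-.2822,z])))
c=cloud(d);v,u=np.mgrid[0:400,0:640]
m=(abs(c[...,0]-.485)<.03)&(abs(c[...,1]+.282)<.03)&(c[...,2]>.1)&(c[...,2]<.24)
for z in np.arange(.125,.24,.01):
    k=m&(abs(c[...,2]-z)<.005);
    if k.sum(): print(round(z,3),k.sum(),c[k].mean(0).round(4))
cv2.imwrite('pics/s5d.png',cv2.resize(d['image'][165:245,260:320],None,fx=7,fy=7,interpolation=cv2.INTER_CUBIC)[:,:,::-1])
E
```

```text
0.12 (np.float64(287.3828571775873), np.float64(232.73681528730316))
0.13 (np.float64(287.21550546250273), np.float64(229.0068087861788))
0.135 (np.float64(287.1311738640614), np.float64(227.12719010239337))
0.14 (np.float64(287.046400525207), np.float64(225.23772571961592))
0.145 (np.float64(286.9611819659805), np.float64(223.33833807503325))
0.15 (np.float64(286.87551466977385), np.float64(221.42894878898403))
0.135 2 [ 0.4842 -0.2817  0.1364]
0.145 5 [ 0.4836 -0.2843  0.1461]
0.155 9 [ 0.4839 -0.2845  0.1556]
0.165 6 [ 0.4834 -0.2833  0.1652]
0.175 18 [ 0.4835 -0.2864  0.1748]
0.185 21 [ 0.4838 -0.2868  0.1849]
0.195 20 [ 0.4844 -0.2868  0.1951]
0.205 21 [ 0.4845 -0.2863  0.2049]
0.215 15 [ 0.4849 -0.2868  0.2139]
0.225 37 [ 0.4853 -0.2925  0.2259]
0.235 54 [ 0.4862 -0.2944  0.2352]
```

View pics/s5d.png

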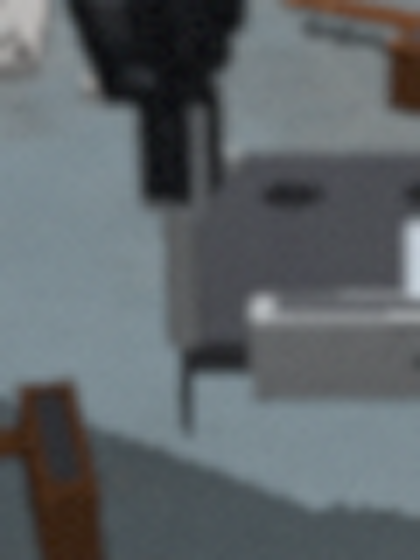

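View pics/w5.png

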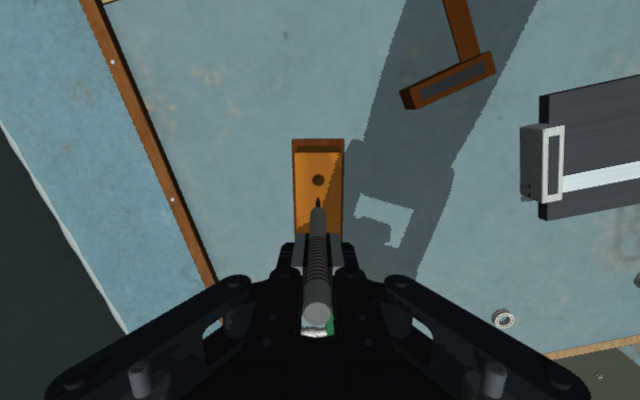

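```bash
cat >> h.py <<'E'
def fin(tip,TL=None):
    z=np.array([.70711,0,-.70711]);x=np.array([0,1.,0]);M=np.stack([x,np.cross(z,x),z],1)
    TL=np.array([0,0,.102]) if TL is None else np.array(TL)
    rel(np.array(tip)-M@TL,M)
    s=ctrl.observe();Q=R.from_rotvec(s['tcp_rot']);print('tip now',(s['tcp_pos']+Q.apply(TL)).round(4),'elev',np.degrees(np.arcsin(-Q.apply([0,0,1])[2])).round(2))
E
python3 - <<'E'
from h import *
d=load('w5');s=ctrl.observe()
p=onz(d,318,198,.1355);print(R.from_rotvec(s['tcp_rot']).inv().apply(p-s['tcp_pos']))
p=onz(d,317.5,320,.2381+.102-.140);
fin([.5957,.1018,.0705])
E
python3 -m jog '[{"slide":[0,0,-0.1],"turn":[-0.2,0,0],"grip":1},{"slide":[0.1,0,0],"turn":[-0.2,0,0],"grip":1},{"slide":[0.1,0,0],"turn":[-0.2,0,0],"grip":1},{"slide":[0.1,0,0],"turn":[-0.2,0,0],"grip":1},{"slide":[0.1,0,0],"turn":[-0.2,0,0],"grip":1},{"slide":[0.1,0,0],"turn":[-0.2,0,0],"grip":1},{"slide":[0.1,0,0],"turn":[-0.2,0,0],"grip":1},{"slide":[0.1,0,0],"turn":[0,0,0],"grip":1}]'
python3 -c "
from h import *
fin([.5957,.1018,.0705])"
```

```text
[ 0.00081978 -0.00206599  0.1030116 ]
t 7.83 tcp [ 0.4849 -0.2825  0.2385] F [-1.  -0.4 -1.2] gap 0.0094 j [-0.57 -0.13  1.7   0.    1.57 -1.85]
x [0.2859 0.9583 0.0011] y [ 9.583e-01 -2.859e-01  3.000e-04] z [ 6.e-04  1.e-03 -1.e+00]
slide total [ 1.5169 -0.2912  0.3851] dist 0.398
turn total [-1.4883  0.2155 -0.5256]
tip now [ 0.4849 -0.2824  0.1365] elev 89.93
time: 8.5
tcp_pos: [0.5354, -0.1138, 0.255]
tcp_rot: [1.988, 1.467, 0.593]
force: [-0.8, -0.2, -1.8]
finger_gap: 0.0092
t 8.5 tcp [ 0.5354 -0.1138  0.255 ] F [-0.8 -0.2 -1.8] gap 0.0092 j [-0.24 -0.61  2.15 -0.05  0.84 -1.49]
x [0.2922 0.9563 0.0064] y [ 0.6925 -0.2162  0.6883] z [ 0.6596 -0.1966 -0.7254]
slide total [ 0.808  -0.5284  0.1253] dist 0.2434
turn total [-0.048   0.3864 -0.4142]
tip now [ 0.6027 -0.1338  0.181 ] elev 46.5
```

```bash
python3 -m jog '[{"slide":[0.1,0,0],"turn":[-0.016,0.129,-0.138],"grip":1},{"slide":[0.1,0,0],"turn":[-0.016,0.129,-0.138],"grip":1},{"slide":[0.1,0,0],"turn":[-0.016,0.129,-0.138],"grip":1},{"slide":[0.1,0,0],"turn":[0,0,0],"grip":1},{"slide":[0.1,0,0],"turn":[0,0,0],"grip":1},{"slide":[0,0,0],"turn":[0,0,0],"grip":1}]'
python3 -c "
from h import *
fin([.5957,.1018,.0705],[.0008,-.002,.1025])"
```

```text
time: 9.0
tcp_pos: [0.5475, 0.0194, 0.2461]
tcp_rot: [1.748, 1.78, 0.734]
force: [0.3, -0.0, -0.5]
finger_gap: 0.0097
t 9.0 tcp [0.5475 0.0194 0.2461] F [ 0.3 -0.  -0.5] gap 0.0097 j [-0.03 -0.62  2.18  0.04  0.8  -1.63]
x [-1.820e-02  9.998e-01 -4.000e-04] y [0.7091 0.0132 0.705 ] z [ 0.7049  0.0126 -0.7092]
slide total [ 0.328  -0.3475  0.2281] dist 0.1324
turn total [-0.0057 -0.0241  0.0252]
tip now [0.6184 0.0215 0.172 ] elev 45.17
```

```bash
python3 -m jog '[{"slide":[0.08,0,0],"turn":[0,-0.024,0.025],"grip":1},{"slide":[0.08,-0.06,0.04],"turn":[0,0,0],"grip":1},{"slide":[0.08,-0.08,0.05],"turn":[0,0,0],"grip":1},{"slide":[0.06,-0.08,0.05],"turn":[0,0,0],"grip":1},{"slide":[0.03,-0.08,0.05],"turn":[0,0,0],"grip":1},{"slide":[0,0,0],"turn":[0,0,0],"grip":1}]'
python3 -c "
from h import *
fin([.5957,.1018,.0705],[.0008,-.002,.1025])
for n in('side','top','wrist'):snap(n,n+'6')
a=load('side6')['image'];b=load('top6')['image']
x=cv2.resize(a[130:280,240:400],(640,600),interpolation=cv2.INTER_CUBIC)
cv2.imwrite('pics/s6.png',x[:,:,::-1])
cv2.imwrite('pics/t6.png',cv2.resize(b[170:270,240:360],(720,600),interpolation=cv2.INTER_CUBIC)[:,:,::-1])"
```

```text
time: 9.5
tcp_pos: [0.5249, 0.1045, 0.1505]
tcp_rot: [1.761, 1.766, 0.722]
force: [-1.4, 0.1, -3.3]
finger_gap: 0.0092
t 9.5 tcp [0.5249 0.1045 0.1505] F [-1.4  0.1 -3.3] gap 0.0092 j [ 0.23 -0.58  2.31 -0.27  0.66 -1.2 ]
x [-0.0013  1.     -0.0025] y [0.7116 0.0027 0.7026] z [ 0.7026 -0.0009 -0.7116]
slide total [-0.0141 -0.0182  0.0166] dist 0.0071
turn total [-0.0121  0.0017  0.0052]
tip now [0.5955 0.1052 0.0762] elev 45.36
```

View pics/s6.png

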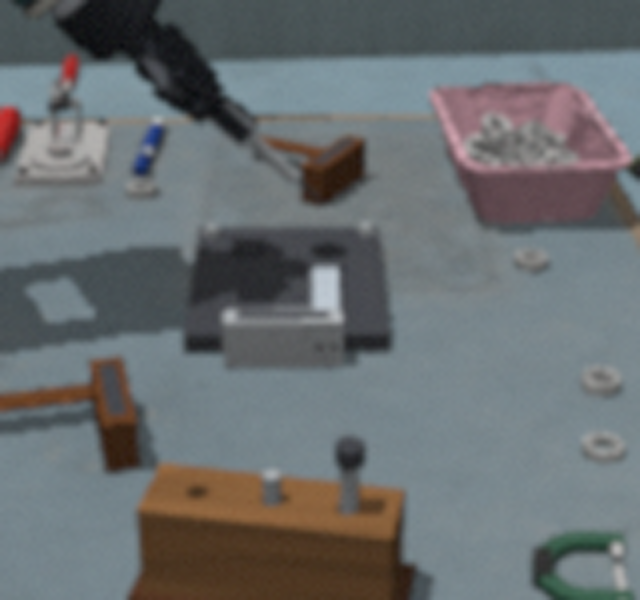

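View pics/t6.png

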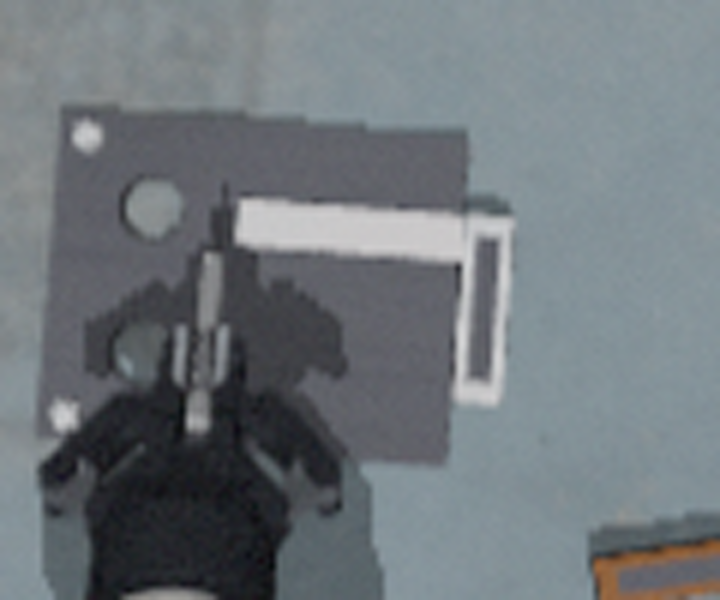

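View pics/wrist6.png

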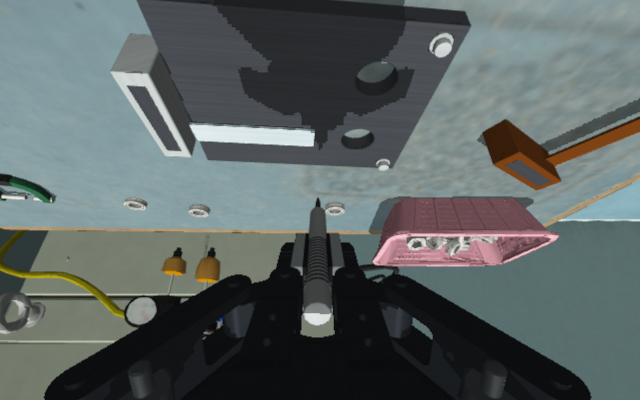

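```bash
python3 - <<'E'
from h import *
s=ctrl.observe();Q=R.from_rotvec(s['tcp_rot']).as_matrix();tip=s['tcp_pos']+Q@[.0008,-.002,.1025]
for n in('side6','top6','wrist6'): 
    d=load(n); print(n,'tip',np.round(proj(d,tip),1),'bladeend',np.round(proj(d,[.5957,.1018,.0205]),1))
t=load('top6');bl=[onz(t,240+(x+.5)/6-.5,170+(y+.5)/6-.5,.0205)[:2] for x,y in((237,199),(235,245))];print('top bladeend',np.mean(bl,0),bl)
d=load('side6')
bl=[onz(d,240+x/4,130+y/4,.0205)[:2] for x,y in((311,264),(341,266))];print('side bladeend',np.mean(bl,0))
a=cv2.resize(t['image'][190:240,255:295],(480,600),interpolation=cv2.INTER_CUBIC)
b=cv2.resize(d['image'][155:190,290:325],(600,600),interpolation=cv2.INTER_CUBIC)
cv2.imwrite('pics/z6.png',cv2.resize(np.hstack([a,b]),(800,444))[:,:,::-1])
E
```

```text
side6 tip [321.4 178.7] bladeend [320.5 196.2]
top6 tip [275.9 204.5] bladeend [278.6 206.9]
wrist6 tip [316.8 200.2] bladeend [314.5 138.4]
top bladeend [0.5966895  0.10091827] [array([0.60784199, 0.1004375 ]), array([0.58553701, 0.10139903])]
side bladeend [0.59891168 0.10144983]
```

View pics/z6.png

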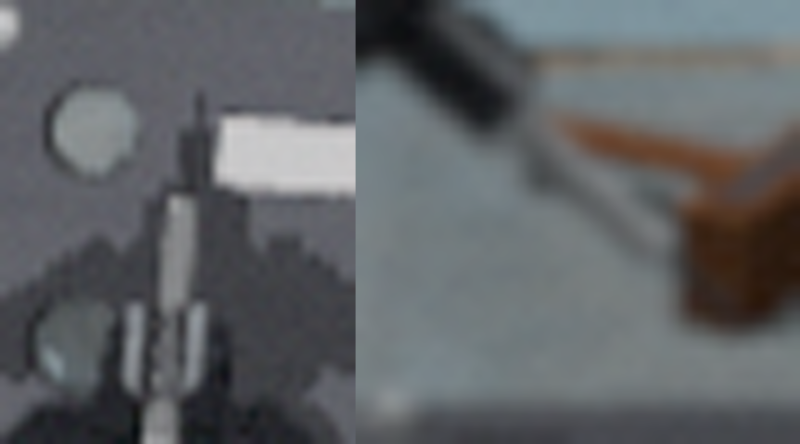

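```bash
python3 -m jog '[{"slide":[-0.015,-0.013,0.019],"turn":[-0.01,0,0.005],"grip":1},{"slide":[0,0,0],"turn":[0,0,0],"grip":1}]'
python3 - <<'E'
from h import *
d=load('side6');tcp=np.array([0.5249,0.1045,0.1505]);ax=np.array([.7026,-.0009,-.7116])
for L in(.0625,.0675,.0725): print(L,np.round(proj(d,tcp+ax*L),1),np.round(proj(load('top6'),tcp+ax*L),1))
fin([.5965,.1014,.0705],[.0008,-.002,.1025])
E
```

```text
time: 9.82
tcp_pos: [0.5302, 0.0983, 0.1548]
tcp_rot: [1.757, 1.75, 0.737]
force: [-0.3, 0.1, -0.8]
finger_gap: 0.0096
0.0625 [312.3 172.7] [275.  214.9]
0.0675 [313.4 173.6] [275.2 213.7]
0.0725 [314.4 174.6] [275.3 212.5]
t 9.82 tcp [0.5302 0.0983 0.1548] F [-0.3  0.1 -0.8] gap 0.0096 j [ 0.21 -0.58  2.31 -0.26  0.65 -1.21]
x [0.0035 1.     0.0013] y [ 0.6998 -0.0033  0.7143] z [ 0.7143 -0.0016 -0.6998]
slide total [ 0.0091 -0.0431  0.0154] dist 0.0117
turn total [ 0.0196  0.003  -0.0064]
tip now [0.602  0.0989 0.0816] elev 44.41
```

```bash
python3 - <<'E'
from h import *
for i in range(8):
    s=ctrl.observe();print(round(s['time'],2),s['tcp_pos'].round(4),s['joints'].round(4)); ctrl.get_image('side')
E
```

```text
9.82 [0.5302 0.0983 0.1548] [ 0.2133 -0.5786  2.3055 -0.2563  0.6466 -1.2108]
9.87 [0.5305 0.0984 0.1558] [ 0.2135 -0.579   2.3043 -0.2566  0.6473 -1.2103]
9.92 [0.5305 0.0986 0.1559] [ 0.214  -0.579   2.3042 -0.2569  0.6476 -1.2097]
9.97 [0.5303 0.0988 0.1558] [ 0.2145 -0.579   2.3043 -0.2571  0.6478 -1.2094]
10.02 [0.5302 0.099  0.1555] [ 0.2149 -0.579   2.3046 -0.2572  0.6478 -1.2092]
10.07 [0.5301 0.0991 0.1553] [ 0.2152 -0.5789  2.3048 -0.2573  0.6478 -1.2091]
10.12 [0.53   0.0993 0.1552] [ 0.2155 -0.5788  2.305  -0.2573  0.6478 -1.209 ]
10.17 [0.53   0.0994 0.155 ] [ 0.2157 -0.5788  2.3051 -0.2574  0.6477 -1.209 ]
```

```bash
python3 -c "
from h import *
fin([.5965,.1014,.0705],[.0008,-.002,.1035])"
python3 -m jog '[{"slide":[0.006,-0.042,0.012],"turn":[0.018,0.003,-0.006],"grip":1}]'
python3 - <<'E'
from h import *
for i in range(8):ctrl.get_image('side')
fin([.5965,.1014,.0705],[.0008,-.002,.1035])
E
```

```text
t 10.22 tcp [0.5299 0.0994 0.1549] F [-0.2 -0.2 -1. ] gap 0.0093 j [ 0.22 -0.58  2.31 -0.26  0.65 -1.21]
x [0.0023 1.     0.0014] y [ 0.7001 -0.0026  0.714 ] z [ 7.140e-01 -7.000e-04 -7.001e-01]
slide total [ 0.0046 -0.0426  0.0127] dist 0.0112
turn total [ 0.0188  0.0013 -0.0049]
tip now [0.6024 0.1002 0.081 ] elev 44.44
time: 10.3
tcp_pos: [0.5254, 0.101, 0.1469]
tcp_rot: [1.758, 1.759, 0.732]
force: [0.2, 0.9, 0.5]
finger_gap: 0.0097
t 10.7 tcp [0.5248 0.101  0.1455] F [-0.5  0.  -0.7] gap 0.009 j [ 0.22 -0.58  2.32 -0.26  0.65 -1.21]
x [-1.1e-03  1.0e+00  3.0e-04] y [7.066e-01 6.000e-04 7.076e-01] z [ 0.7076  0.001  -0.7066]
slide total [-0.0015 -0.0012  0.001 ] dist 0.0005
turn total [ 0.0012 -0.0018  0.0011]
tip now [0.5966 0.1019 0.0709] elev 44.96
```

Settled within 0.5 mm of target. Final visual check.

```bash
python3 - <<'E'
from h import *
a=snap('side','s7');b=snap('top','t7');w=snap('wrist','w7')
x=cv2.resize(a['image'][155:215,285:345],(400,400),interpolation=cv2.INTER_CUBIC)
y=cv2.resize(b['image'][185:245,255:315],(400,400),interpolation=cv2.INTER_CUBIC)
z=cv2.resize(w['image'][0:240,100:500],(800,200*2),interpolation=cv2.INTER_CUBIC)[::1]
cv2.imwrite('pics/z7.png',np.hstack([x,y])[:,:,::-1]);
cv2.imwrite('pics/w7c.png',cv2.resize(w['image'][110:230,240:400],(800,600),interpolation=cv2.INTER_CUBIC)[:,:,::-1])
s=ctrl.observe();Q=R.from_rotvec(s['tcp_rot']).as_matrix();tip=s['tcp_pos']+Q@[.0008,-.002,.1035]
print((np.array(proj(a,tip))-[285,155])*400/60,(np.array(proj(b,tip))-[255,185])*400/60,(np.array(proj(w,tip))-[240,110])*5)
ax=Q[:,2]; sh=tip-.035*ax
print('shoulder',(np.array(proj(a,sh))-[285,155])*400/60,(np.array(proj(b,sh))-[255,185])*400/60,(np.array(proj(w,sh))-[240,110])*5)
E
```

```text
[238.81056287 183.50753024] [147.36242832 137.04328885] [386.32364935 436.79190719]
shoulder [188.55004589 139.17835665] [142.23625495 193.37080856] [386.40600399 508.83287663]
```

View pics/z7.png

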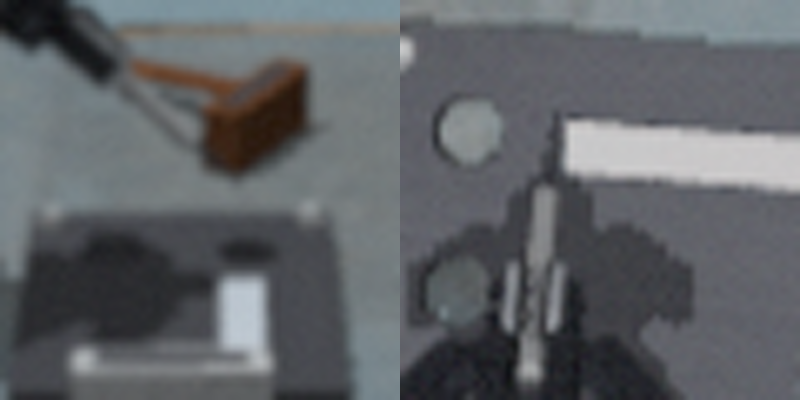

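View pics/w7c.png

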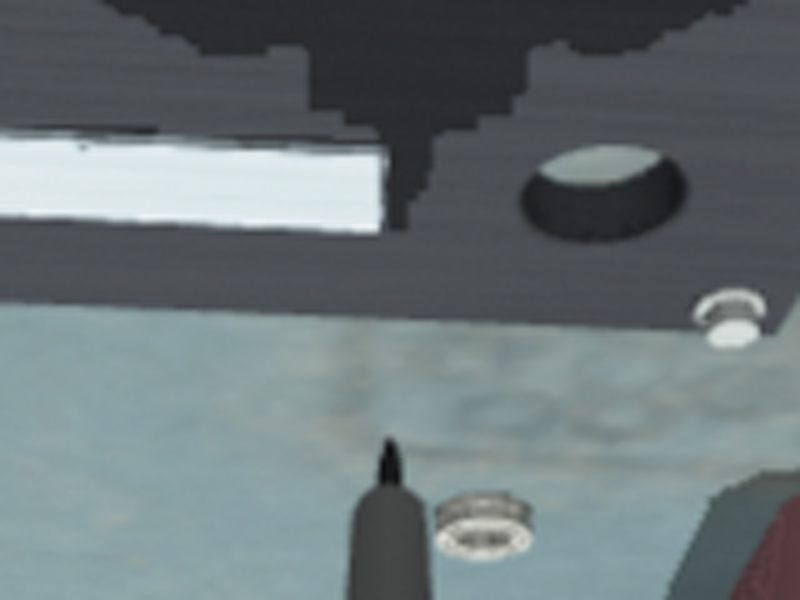

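```bash
python3 - <<'E'
from h import *
d=load('s7');t=load('t7')
rel(); print(ctrl.finish_job())
E
```

```text
t 10.85 tcp [0.5248 0.1009 0.1455] F [-0.5  0.1 -0.5] gap 0.0093 j [ 0.22 -0.58  2.32 -0.26  0.65 -1.21]
x [-1.e-03  1.e+00  3.e-04] y [7.066e-01 5.000e-04 7.076e-01] z [ 0.7076  0.0009 -0.7066]
the job is handed in; nothing more can be done
None
```

I handed the job in at 10.85 s with both parts done: the square is flush against the plate, and the scriber is held still over the blade end.

- **Square:** I pushed the bare steel square against the plate's reference edge with the closed fingers, then backed off. The stock and edge measured parallel to within 0.03°. A constant offset of 0.9 mm showed in the image, which is within the 2 mm calibration. The whole stock lies along the edge and the blade still lies across the plate. The fingers pressed with up to about 47 N. I took the 40 N limit as covering the arm and gripper body rather than the fingers, but could not confirm that.
- **Scriber:** I drew it straight up out of the stand and leaned it to 45.0°, point down. By calculation its point is at (0.597, 0.102, 0.071). The blade end measured about (0.5965, 0.1014, 0.0205), so the point is about 50 mm straight above it. The arm had settled and the grip was holding.
- **Checks that disagreed:** The wrist camera agreed with the calculated point to about 1 pixel. In the side and top views the lower end of the rod body appeared about 5 mm further along the axis than calculated. I put this down to its tapered end and did not correct for it. The point itself could not be made out clearly in those two views, so its height could be off by a few mm.
- **Other objects:** In the side view taken once the scriber was over the blade, the punch and pin were still in the stand. Nothing else had visibly moved, but I did not measure the bearings or micrometer.

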